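# Power up the logic trainer

### The job

Bring the electronics trainer up in this order, only by pressing with the closed fingertips: first press the white-striped end of the red rocker on the white outlet box until it has tipped fully over, then press the trainer's green power key fully in so that it stays in, and last press the blue reset key fully down, keep it down for a good second and let it come back up. Do not press the yellow or white keys, and do not lift or shift the outlet box or any of the things lying about.

Things in the scene. Friction and masses are not known exactly. Their poses are not given: they have to be found in the camera images.
- trainer: logic trainer fixed to the bench: cream case 240 (x) x 280 (y) x 60 mm high with a black deck, origin at the centre of its underside, x pointing away from its front edge. A white breadboard (9 mm high) lies in the middle, coloured posts 18 mm high along the back; four coloured keys stand 55 mm apart in a row along the front edge, 85 mm in front of the origin, in an order that changes
- green_top (a point): GREEN power key: cap 26 x 26 mm in a grey 36 x 36 x 10 mm housing on the trainer's deck; this point is the centre of the cap's top face, z up, 80 mm above the table when up (10 mm proud of the housing). Fully in, it has gone straight down 6 mm. It has no spring: about 2.5 N pushes it in and it stays where it is left
- green (a joint): travel of the green key, m: 0 up, 0.006 fully in (counts as in from 0.0045)
- blue_top (a point): BLUE reset key: cap 26 x 26 mm in a grey 36 x 36 x 10 mm housing on the trainer's deck; this point is the centre of the cap's top face, z up, 80 mm above the table when up (10 mm proud of the housing). Fully in, it has gone straight down 6 mm. It is sprung: 1.5 N starts it, 5 N holds it fully in, it comes back up when let go
- blue (a joint): travel of the blue key, m: 0 up, 0.006 fully in (counts as in from 0.0045)
- yellow_top (a point): YELLOW key, not to be pressed: cap 26 x 26 mm in a grey 36 x 36 x 10 mm housing on the trainer's deck; this point is the centre of the cap's top face, z up, 80 mm above the table when up (10 mm proud of the housing). Fully in, it has gone straight down 6 mm. It is sprung: 1.5 N starts it, 5 N holds it fully in, it comes back up when let go
- yellow (a joint): travel of the yellow key, m: 0 up, 0.006 fully in
- white_top (a point): WHITE key, not to be pressed: cap 26 x 26 mm in a grey 36 x 36 x 10 mm housing on the trainer's deck; this point is the centre of the cap's top face, z up, 80 mm above the table when up (10 mm proud of the housing). Fully in, it has gone straight down 6 mm. It is sprung: 1.5 N starts it, 5 N holds it fully in, it comes back up when let go
- white (a joint): travel of the white key, m: 0 up, 0.006 fully in
- box: white outlet box, 90 (x) x 220 (y) x 56 mm high, loose on four rubber feet, about 0.8 kg; origin at the centre of its underside. Three sockets on top, and at its -y end a red rocker switch whose pivot lies at x 0, y -65 mm, its top there 72 mm above the table
- rocker (a joint): angle of the red rocker, rad: 0 off (striped half raised), 0.3 fully over to on (counts as on from 0.25). The pivot runs along the box's x axis; the rocker is two flat halves, each 26 mm long and 26 mm wide, meeting in a shallow V. It has no spring: about 3 N on the outer part of the half moves it and it stays where it is left
- rocker_on (a point): point on the top face of the white-striped half of the rocker, 18 mm from the pivot towards the box's -y end: where to press. Off, it is about 77 mm above the table; pressed straight down about 5 mm the rocker is on, with this half level, its top 72 mm above the table
- screwdriver: loose orange-handled screwdriver, 160 mm long, lying in front of the outlet box; bystander, origin at the centre of its underside, length along x
- jar: loose closed jar, 50 mm across, 55 mm tall, behind the outlet box; bystander, origin under its centre
- module: loose green plug-in circuit module, 30 x 45 x 16 mm, lying on the trainer's breadboard; bystander, origin under its centre
- mouse: loose white computer mouse, 100 x 58 x 26 mm, on the right by the keyboard; bystander, origin under its centre
- multimeter: loose yellow hand multimeter, 80 x 150 x 44 mm, on the left near the robot; bystander, origin under its centre
- spool: loose solder spool with blue flanges, 60 mm across, 38 mm tall, on the left; bystander, origin under its centre
- mug: loose blue mug, 80 mm across, 90 mm tall, on the right; bystander, origin under its centre

How it is judged:
On the way, in this order (a step that is already met when the one before it is completed fails the run):
1. the rocker on the outlet box is tipped over to on (value of joint rocker above 0.25 rad), for 0.1 s.
2. the green key is pressed in (value of joint green above 0.0045 m), for 0.1 s.
3. the blue key is held down for 0.6 s (value of joint blue above 0.0045 m), for 0.6 s.
At the end, for the whole second after the job is handed in: rocker over to on (0.25 rad or more), green key in (4.5 mm or more), blue, yellow and white keys up (within 1.5 mm), outlet box at rest within 20 mm of where it stood (value of joint rocker above 0.25 rad and value of joint green above 0.0045 m and value of joint each of blue, yellow, white below 0.0015 m and distance of box from where it was at the start of the episode below 0.02 m and linear speed of box below 0.02 m/s); the robot touches nothing.
It fails at once if a key pressed before the rocker is on (value of joint rocker below 0.2 rad and value of joint any of green, blue above 0.003 m).
It fails at once if the blue key pressed before the green key is in (value of joint green below 0.0035 m and value of joint blue above 0.003 m).
It fails at once if the yellow or white key pressed (value of joint any of yellow, white above 0.003 m).
It fails at once if the outlet box shifted by more than 20 mm, lifted or tipped (distance of box from where it was at the start of the episode above 0.02 m or height (world z) of box above 0.012 m or angle between box's own z axis and vertical above 0.12 rad).
It fails at once if a bystander shifted by more than 25 mm or lifted (distance of any of screwdriver, jar, module, mouse, multimeter, spool, mug from where it was at the start of the episode above 0.025 m).
It also fails if it takes over 53 s, if anything falls off the work surface, if the arm or the gripper's body presses on something with over 40 N, if the wrist force passes 120 N, or if a joint passes its speed limit or range.

### The arm

A 6-joint arm with a two-finger parallel gripper is mounted at the origin on the work surface. World frame = base frame: x ahead of the robot, y to its left, z up, the work surface at z = 0. Lengths are in m, angles in rad, forces in N, time in s.
With the tool pointing down it reaches from about 0.3 to 0.775 m from the base axis. Payload 14.6 kg.
Tool frame: the origin (TCP) lies at the very end of the fingers, on their centre line; the grasp point (between the pads) lies 19 mm behind it; z points along the fingers, y is the line along which they close (so a half turn about z gives the same grasp; the last joint's range is limited). The gripper opens to 94 mm and grips with 3 to 60 N. Pads are 16 mm wide; open, the fingers measure 119 mm over their backs; the gripper's body (75 mm by 177 mm) begins 78 mm behind the grasp point.
Start: joints at [1.066, 0.3, 1.521, -0, 1.321, -0.067], TCP at [0.233, 0.498, 0.205] pointing down, gripper open.
Joint ranges: [-3.03, 3.03], [-0.79, 2.21], [0.23, 2.52], [-1.04, 4.18], [0, 3.07], [-2.55, 2.55]. Speed limits (rad/s): [2.22, 2.22, 2.57, 3.14, 3.14, 3.14].

### API

Orientations are given as [roll, pitch, yaw] about the fixed x, y, z axes, in that order (R = Rz(yaw) Ry(pitch) Rx(roll)).
In Python, from station import ctrl gives the robot as it stands.
- The arm moves only by the tool move_arm, never from a script. Its argument "targets" is a list of rows, each a list of 6 numbers: the shift along the tool's x, y, z in units of 1000 mm (1.0 is 1000 mm), then the turn, a rotation vector about the tool's x, y, z in units of 30 degrees (1.0 is 30 degrees). In form: [[tx, ty, tz, ax, ay, az], ...]. A call has exactly 5 rows; each row is the pose to reach, as a shift and turn from the pose commanded when the call began, along the tool's axes at that moment; what a row does not reach only later rows make up. A row lasts 1/12 s, in which the tool goes at most 41.7 mm and 7.16 degrees, less where a joint would pass 70% of its speed; a pose out of reach is approached as far as the arm can. A call with a number of a shift or a turn outside -1 to 1 is refused whole. A call with a gripper value outside its range is refused whole. "fingers" is the opening, from -1 (shut) to 1 (fully open), set as the call begins (left out, the last holds). The fingers move at their own pace and stop on an object; "grip_force" is the grip in N (left out, the last holds). Time passes only in rows, so rows that repeat a pose let the fingers close, or fill a call up. It gives the time, the measured TCP pose, the force and the opening at its end, in the units of the state.
- ctrl.get_obs(): the state, without advancing time (a new reading comes with each control period).
- ctrl.camera(name): name is "scene" or "top" or "wrist"; returns the picture (480x640x3 uint8, red, green, blue); there is no depth.
- ctrl.camera_info(name): a dict with "fx", "fy", "cx", "cy" (pixels), "rvec" (rotation vector, rad) and "tvec" (3), from world to camera coordinates, as OpenCV has them. Camera axes: x right, y down, z forward; pixel columns grow to the right and rows downward; lengths in m; the calibration is good to about 2 mm. A picture is of the moment at which its call begins: read the wrist's pose just before it. camera_info takes no time and is no camera call; for the wrist camera it gives the pose at the moment of the call.
- ctrl.hand_in(): hands the job in, once; it reports no verdict.
The state is a dict: "time_s": time; "qpos": joint angles; "joint_vel": joint speeds; "tau": joint torques, N m; "ee_pos": TCP position; "eef_rot": TCP orientation; "force": force on the tool from outside, world axes, zero at the start; "moment": the same for the moment, N m; "grip_width": finger opening in m.
Only numpy, scipy, OpenCV 4.12 (cv2) and the standard library are available. Lean on these libraries where they do the work, as an engineer would, in place of code of your own. Each camera call takes 0.05 s, during which the arm holds its last target. There are 200 camera calls.

## Working session

There is one attempt and no reset: what is moved stays moved. The work goes in short steps, Python scripts to look and compute and a tool call to move; the robot and the scene stay as the last step left them, time stands still between calls to the robot, and variables do not carry over. Pictures are saved under pics/ and viewed, on a budget of 10 in all, crops included, one or two more only if the job needs it, and the job is handed in when it is done.

Besides the shell and the picture viewer there is one more tool, called after "Call:" by a JSON object that holds its "method" and its "body". move_arm: Moves the arm, as the interface text tells. Shifts and turns lie within -1 to 1; 1 stands for 1000 mm of shift or 30 degrees of turn. Its arguments: {"type":"object","properties":{"targets":{"type":"array"},"fingers":{"type":"number"},"grip_force":{"type":"number"}},"required":["targets"]}

```bash
mkdir -p pics
cat > h.py <<'E'
import numpy as np, cv2
from station import ctrl
from scipy.spatial.transform import Rotation as R
def shot(name,fn):
    info=ctrl.camera_info(name); im=ctrl.camera(name)
    cv2.imwrite('pics/'+fn,im[:,:,::-1]); np.save('pics/'+fn+'.npy',info,allow_pickle=True)
    return im,info
def ray(info,u,v,z):
    Rm=R.from_rotvec(np.ravel(info['rvec'])).as_matrix(); t=np.ravel(info['tvec'])
    d=Rm.T@np.array([(u-info['cx'])/info['fx'],(v-info['cy'])/info['fy'],1]); c=-Rm.T@t
    return c+d*(z-c[2])/d[2]
def proj(info,p):
    q=R.from_rotvec(np.ravel(info['rvec'])).apply(p)+np.ravel(info['tvec'])
    return q[0]/q[2]*info['fx']+info['cx'],q[1]/q[2]*info['fy']+info['cy']
E
python3 - <<'E'
from h import *
for n in('top','scene'):
    im,i=shot(n,n+'0.png'); print(n,{k:np.round(v,3).tolist() for k,v in i.items()})
print(ctrl.get_obs())
E
```

```text
top {'fx': 442.84, 'fy': 442.84, 'cx': 325.5, 'cy': 241.052, 'rvec': [2.129, -2.093, 0.217], 'tvec': [-0.027, 0.554, 1.352]}
scene {'fx': 608.442, 'fy': 608.442, 'cx': 317.893, 'cy': 247.103, 'rvec': [2.403, 1.125, -0.315], 'tvec': [-0.324, -0.32, 1.874]}
{'time_s': 0.1, 'qpos': array([ 1.06640972e+00,  3.00439211e-01,  1.52153949e+00,  6.13312796e-06,
        1.32067501e+00, -6.65744299e-02]), 'joint_vel': array([ 0.00179491, -0.00120082, -0.00114599,  0.00112362, -0.00069699,
        0.00151064]), 'tau': array([ 1.68034916e-03, -5.32648158e+01, -3.53279579e+01,  7.08686910e-02,
        2.36207078e-02, -2.61178923e-05]), 'ee_pos': array([0.2330505 , 0.49792107, 0.20492141]), 'eef_rot': array([-3.14053434e+00, -7.65144130e-05,  2.70377891e+00]), 'force': array([-0.24004888,  0.2379409 ,  0.1291484 ]), 'moment': array([-0.00215367,  0.04732945,  0.00224042]), 'grip_width': 0.09384931535408834}
```

View pics/top0.png

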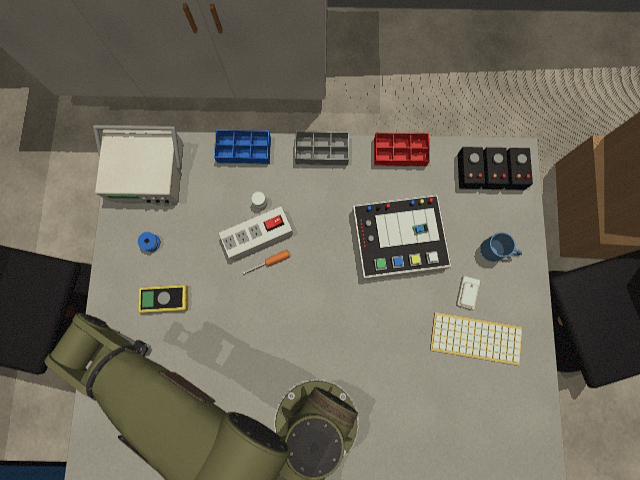

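View pics/scene0.png

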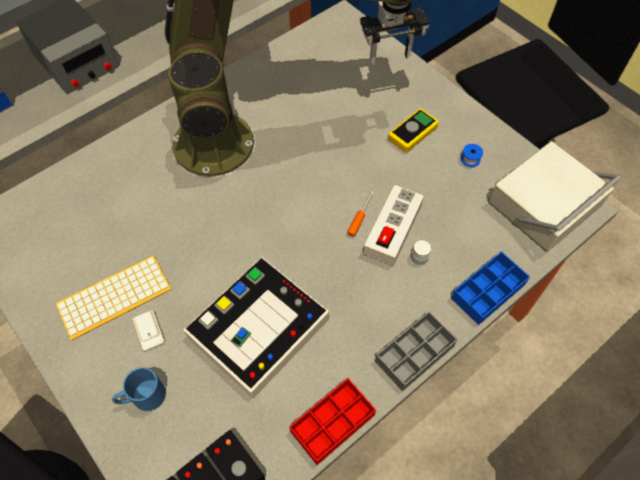

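The top view shows the green key at (381,264), blue (398,261), yellow (415,259), white (432,257), and the red rocker at about (274,223) on the box's right-hand end. Next I measure them by mask and ray.

Run:
```python
from h import *
def blob(hsv,lo,hi,box):
    m=cv2.inRange(hsv,lo,hi); k=np.zeros_like(m); x0,y0,x1,y1=box; k[y0:y1,x0:x1]=m[y0:y1,x0:x1]
    n,l,s,c=cv2.connectedComponentsWithStats(k); j=1+np.argmax(s[1:,4]); return c[j],s[j]
B={'top':dict(green=(370,252,392,274),blue=(388,250,408,272),yellow=(406,248,425,270),rocker=(255,210,290,235)),
'scene':dict(green=(242,260,270,285),blue=(230,278,250,298),yellow=(212,292,235,314),rocker=(370,220,402,252))}
C=dict(green=((45,80,60),(80,255,255)),blue=((100,80,60),(125,255,255)),yellow=((22,90,90),(35,255,255)),rocker=((0,120,80),(8,255,255)))
for n in B:
    im=cv2.imread(f'pics/{n}0.png'); i=np.load(f'pics/{n}0.png.npy',allow_pickle=True).item(); h=cv2.cvtColor(im,cv2.COLOR_BGR2HSV)
    for k in C:
        c,s=blob(h,*C[k],B[n][k]); print(n,k,c.round(1),s,ray(i,*c,.075 if k=='rocker' else .08).round(4))
    if n=='top':
        m=cv2.inRange(h,(0,0,150),(180,45,255)); k=np.zeros_like(m); k[200:265,212:300]=m[200:265,212:300]
        cs=max(cv2.findContours(k,0,2)[0],key=cv2.contourArea); r=cv2.minAreaRect(cs); print(r)
        P=[ray(i,*p,.056)[:2] for p in cv2.boxPoints(r)]; print(np.round(P,3),np.linalg.norm(np.diff(P,axis=0),axis=1), np.mean(P,0))
```

```text
top green [380.4 263.4] [376 260   9   8  66] [ 0.4816 -0.1891  0.08  ]
top blue [398.  261.3] [394 257   9   9  69] [ 0.4892 -0.2437  0.08  ]
top yellow [415.4 258.7] [411 254  10  10  72] [ 0.4982 -0.2979  0.08  ]
top rocker [272.7 222.1] [264 215  18  14 132] [0.609  0.1506 0.075 ]
((255.5, 232.0), (86.99998474121094, 63.99999237060547), 0.0)
[[0.474 0.339]
 [0.684 0.353]
 [0.689 0.071]
 [0.479 0.064]] [0.21051266 0.28272365 0.21021975] [0.5818313  0.20672324]
scene green [254.5 273.5] [248 267  14  14 120] [ 0.485  -0.1912  0.08  ]
scene blue [238.8 287.8] [232 281  15  14 122] [ 0.4922 -0.2458  0.08  ]
scene yellow [223.4 303. ] [216 296  15  15 140] [ 0.5015 -0.3001  0.08  ]
scene rocker [385.9 234.9] [378 226  17  19 192] [0.6141 0.1466 0.075 ]
```

Call:
{"method": "move_arm", "body": {"targets": [[-0.492,-0.156,0,0,0,0],[-0.492,-0.156,0,0,0,0],[-0.492,-0.156,0,0,0,0],[-0.492,-0.156,0,0,0,0],[-0.492,-0.156,0,0,0,0]], "fingers": -1, "grip_force": 20}}

```text
time_s: 0.52
ee_pos: [0.3873, 0.3553, 0.2053]
eef_rot: [-3.141, -0.0, 2.704]
force: [0.7, 0.1, -0.5]
grip_width: 0.0641
```

Call:
{"method": "move_arm", "body": {"targets": [[-0.293,-0.095,0,0,0,0],[-0.293,-0.095,0,0,0,0],[-0.293,-0.095,0,0,0,0],[-0.293,-0.095,0,0,0,0],[-0.293,-0.095,0,0,0,0]]}}

```text
time_s: 0.93
ee_pos: [0.5397, 0.2129, 0.2053]
eef_rot: [-3.141, -0.0, 2.704]
force: [0.1, 0.2, 0.5]
grip_width: 0.0306
```

Call:
{"method": "move_arm", "body": {"targets": [[-0.083,-0.026,0,0,0,0],[-0.09,-0.03,0,0,0,0],[-0.09,-0.03,0,0,0,0],[-0.09,-0.03,0,0,0,0],[-0.09,-0.03,0,0,0,0]]}}

```text
time_s: 1.35
ee_pos: [0.6071, 0.1493, 0.2048]
eef_rot: [-3.141, -0.001, 2.703]
force: [-0.5, -0.2, 0.3]
grip_width: 0.0008
```

Run:
```python
from h import *
im,i=shot('wrist','w1.png'); o=ctrl.get_obs(); print(o['ee_pos'],o['eef_rot'],o['grip_width'],o['time_s'],o['force'],{k:np.round(v,4).tolist() for k,v in i.items()})
print('tip pix',proj(i,o['ee_pos']))
```

```text
[0.60671549 0.15007675 0.20514029] [-3.14134157e+00 -7.56826182e-04  2.70414878e+00] 0.00043328405275311414 1.4 [-0.3132438  -0.60496615 -0.07702296] {'fx': 387.6676, 'fy': 387.6676, 'cx': 318.1075, 'cy': 230.6543, 'rvec': [-2.4768, -1.5731, -0.1872], 'tvec': [-0.3924, -0.496, 0.2746]}
tip pix (np.float64(320.61359476403896), np.float64(279.99820362728815))
```

View pics/w1.png

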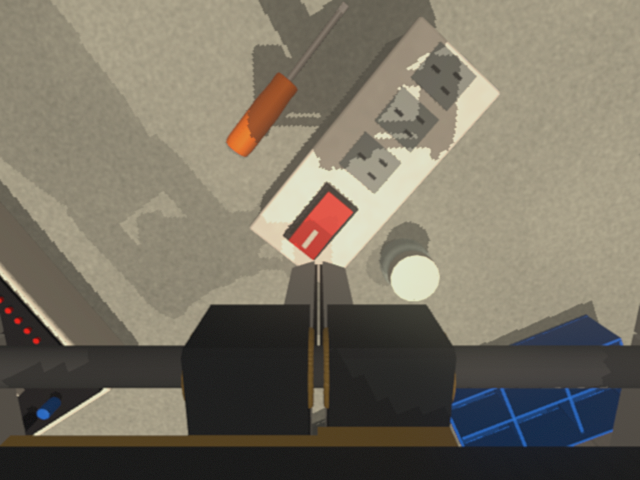

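The wrist view shows the rocker's red area from about (340,192) to (312,258), its white stripe at (310,239), and box top corners at (250,228), (420,18) and (499,93).

Run:
```python
from h import *
im=cv2.imread('pics/w1.png'); i=np.load('pics/w1.png.npy',allow_pickle=True).item()
a,b,c=[ray(i,*p,.056) for p in((250,228),(420,18),(499,93))]
print(a,b,c,np.linalg.norm(b-a),np.linalg.norm(c-b))
ux=(a-b)/np.linalg.norm(a-b); print('dir to -y end',ux,np.degrees(np.arctan2(ux[0],-ux[1])))
ctr=(a+c)/2; print('box ctr',ctr,'pivot',ctr+.065*ux,'press',ctr+.083*ux)
m=cv2.inRange(cv2.cvtColor(im,cv2.COLOR_BGR2HSV),(0,120,80),(8,255,255)); k=np.zeros_like(m);k[175:262,275:365]=m[175:262,275:365]
ct=max(cv2.findContours(k,0,2)[0],key=cv2.contourArea); r=cv2.minAreaRect(ct); print(r)
P=np.array([ray(i,*p,.076) for p in cv2.boxPoints(r)]);print(P.round(4),np.linalg.norm(np.diff(P,axis=0),axis=1));q=P.mean(0);print('rocker ctr',q,'press',q+.018*ux,'stripe',ray(i,310,239,.077))
print(proj(i,q+.018*ux))
```

```text
[0.58919027 0.09148037 0.056     ] [0.49774485 0.28612083 0.056     ] [0.57538902 0.32320297 0.056     ] 0.21505155810208146 0.08604476962235486
dir to -y end [ 0.42522554 -0.90508742  0.        ] 25.164940249647252
box ctr [0.58228964 0.20734167 0.056     ] pivot [0.6099293  0.14851099 0.056     ] press [0.61758336 0.13221941 0.056     ]
((320.24591064453125, 225.20492553710938), (33.161556243896484, 63.762367248535156), 39.80556869506836)
[[0.6077 0.12   0.076 ]
 [0.5853 0.1673 0.076 ]
 [0.6097 0.1787 0.076 ]
 [0.6331 0.1311 0.076 ]] [0.05229441 0.02686262 0.05301052]
rocker ctr [0.60894402 0.1492658  0.076     ] press [0.61659808 0.13297423 0.076     ] stripe [0.61539723 0.13719107 0.077     ]
(np.float64(306.0225607943888), np.float64(242.07203652211388))
```

Call:
{"method": "move_arm", "body": {"targets": [[-0.0165,-0.0116,0.02,0,0,0.2],[-0.0165,-0.0116,0.045,0,0,0.43],[-0.0165,-0.0116,0.07,0,0,0.66],[-0.0165,-0.0116,0.095,0,0,0.88],[-0.0165,-0.0116,0.113,0,0,1.0]]}}

```text
time_s: 1.82
ee_pos: [0.6158, 0.1334, 0.0906]
eef_rot: [-3.14, -0.001, 2.176]
force: [0.3, -0.4, -0.5]
grip_width: 0.0004
```

Call:
{"method": "move_arm", "body": {"targets": [[0,0,0,0,0,0.1],[0,0,0,0,0,0.2],[0,0,0,0,0,0.3],[0,0,0,0,0,0.3],[0,0,0,0,0,0.3]]}}

```text
time_s: 2.23
ee_pos: [0.6168, 0.1331, 0.0928]
eef_rot: [3.141, 0.0, 2.026]
force: [-1.1, -0.8, -0.4]
grip_width: 0.0002
```

Run:
```python
from h import *
im,i=shot('wrist','w2.png'); o=ctrl.get_obs(); print(o['ee_pos'],o['eef_rot'],o['grip_width'],o['time_s'],o['force'],o['qpos'])
print('tip pix',proj(i,o['ee_pos']),proj(i,[.617,.1325,.077]))
```

```text
[0.61695826 0.13282291 0.09280097] [3.14127834e+00 5.21418716e-05 2.02624358e+00] -0.00021176151197725734 2.2833 [ 0.47165462  0.05422985 -0.10291341] [ 1.54004377e-01  5.83291124e-01  1.38722354e+00  4.72582916e-05
  1.17076237e+00 -3.01461279e-01]
tip pix (np.float64(320.03447860552234), np.float64(280.5068578200872)) (np.float64(319.6833283029527), np.float64(270.25137910393255))
```

View pics/w2.png

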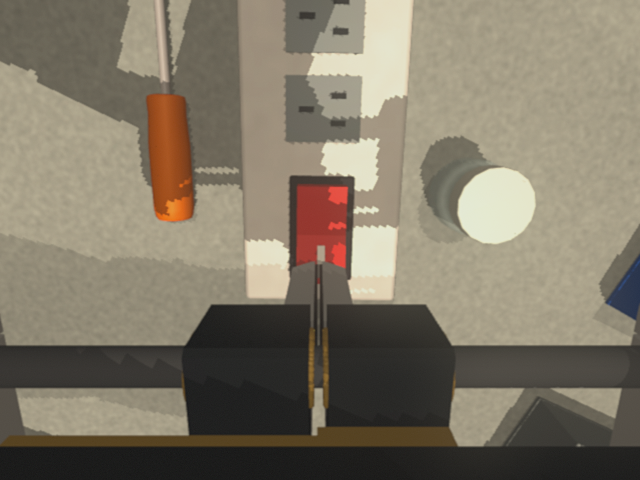

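The view shows the fingertips (318,270) centred over the stripe end of the rocker (red spans columns 293–350), aligned with the box. Now I press.

Call:
{"method": "move_arm", "body": {"targets": [[0,0,0.004,0,0,0],[0,0,0.009,0,0,0],[0,0,0.013,0,0,0],[0,0,0.015,0,0,0],[0,0,0.017,0,0,0]]}}

```text
time_s: 2.7
ee_pos: [0.6175, 0.1316, 0.0752]
eef_rot: [-3.141, 0.0, 2.023]
force: [0.0, -3.0, 2.4]
grip_width: 0.0006
```

Call:
{"method": "move_arm", "body": {"targets": [[0,0,0.001,0,0,0],[0,0,0.002,0,0,0],[0,0,0.003,0,0,0],[0,0,0.004,0,0,0],[0,0,0.004,0,0,0]]}}

```text
time_s: 3.12
ee_pos: [0.6176, 0.1318, 0.0722]
eef_rot: [3.141, 0.0, 2.023]
force: [-2.2, -2.1, 6.6]
grip_width: 0.0004
```

Call:
{"method": "move_arm", "body": {"targets": [[0,0,0.0005,0,0,0],[0,0,0.001,0,0,0],[0,0,0.001,0,0,0],[0,0,0.001,0,0,0],[0,0,0.001,0,0,0]]}}

```text
time_s: 3.53
ee_pos: [0.6176, 0.1318, 0.072]
eef_rot: [3.141, 0.0, 2.023]
force: [-6.3, -2.8, 14.4]
grip_width: 0.0003
```

Force rose from 6.6 N to 14.4 N with no further motion, so the rocker is at its stop at 72 mm. I raise and check.

Call:
{"method": "move_arm", "body": {"targets": [[0,0,-0.01,0,0,0],[0,0,-0.035,0,0,0],[0,0,-0.07,0,0,0],[0,0,-0.1,0,0,0],[0,0,-0.1,0,0,0]]}}

```text
time_s: 3.95
ee_pos: [0.6194, 0.1325, 0.1773]
eef_rot: [3.133, 0.002, 2.023]
force: [-0.5, 0.6, 0.3]
grip_width: 0.0004
```

Run:
```python
from h import *
im,i=shot('wrist','w3.png'); o=ctrl.get_obs(); print(o['ee_pos'],o['eef_rot'],o['time_s'],o['force'])
m=cv2.resize(im[100:300,200:440],None,fx=3,fy=3); cv2.imwrite('pics/w3c.png',m[:,:,::-1])
p=o['ee_pos']; Rt=R.from_euler('xyz',o['eef_rot']).as_matrix()
for n,t in(('green',(.483,-.190)),('blue',(.491,-.245))): print(n,Rt.T@(np.array([*t,.17])-p))
```

```text
[0.61851962 0.13228746 0.17391706] [3.13608863e+00 1.35543075e-03 2.02328815e+00] 4.0 [-0.04732505 -0.03982996 -0.57139392]
green [-0.23059682 -0.26280692  0.00278317]
blue [-0.28355926 -0.27965861  0.00276221]
```

View pics/w3c.png

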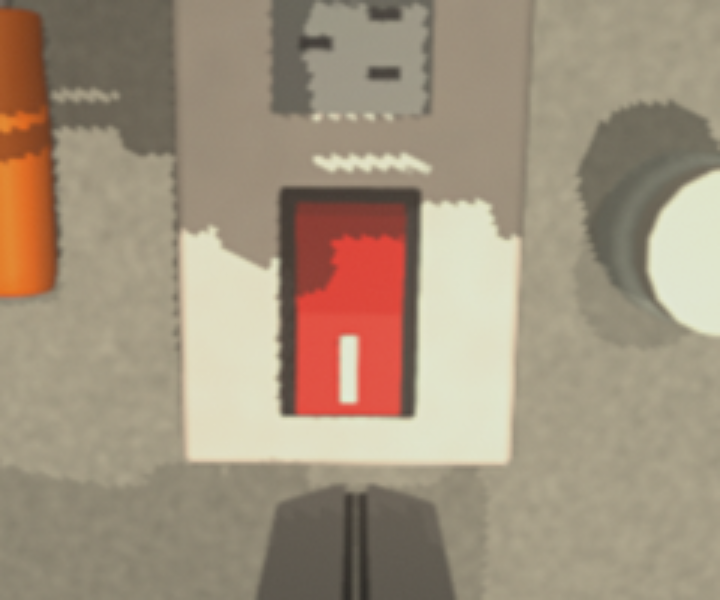

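The crop shows the rocker tipped over, with the striped half (stripe at about (348,370)) now flush inside the frame and the box and jar unmoved. Next, green.

Call:
{"method": "move_arm", "body": {"targets": [[-0.231,-0.263,0,0,0,0.12],[-0.231,-0.263,0,0,0,0.24],[-0.231,-0.263,0,0,0,0.36],[-0.231,-0.263,0,0,0,0.48],[-0.231,-0.263,0,0,0,0.567]]}}

```text
time_s: 4.42
ee_pos: [0.5351, -0.0614, 0.1692]
eef_rot: [-3.14, -0.001, 1.723]
force: [1.3, 0.3, 0.1]
grip_width: 0.0004
```

```bash
cat > rel.py <<'E'
from h import *
import sys
o=ctrl.get_obs(); p=o['ee_pos']; Rt=R.from_euler('xyz',o['eef_rot']).as_matrix(); print(p,o['eef_rot'],o['time_s'])
print(Rt.T@(np.array([float(a) for a in sys.argv[1:4]])-p))
E
python3 rel.py .483 -.190 .17
```

```text
[ 0.53507167 -0.06141066  0.16924727] [-3.13994303e+00 -8.02889557e-04  1.72336171e+00] 4.4167
[-0.11918151 -0.0710104  -0.00073128]
```

Call:
{"method": "move_arm", "body": {"targets": [[-0.116,-0.07,0,0,0,0],[-0.116,-0.07,0,0,0,0],[-0.116,-0.07,0,0,0,0],[-0.116,-0.07,0,0,0,0],[-0.116,-0.07,0,0,0,0]]}}

```text
time_s: 4.83
ee_pos: [0.4842, -0.1876, 0.1695]
eef_rot: [-3.14, -0.001, 1.723]
force: [0.9, -0.2, -0.2]
grip_width: 0.0009
```

```bash
python3 - <<'E'
from h import *
im,i=shot('wrist','w4.png'); o=ctrl.get_obs(); print(o['joint_vel'])
h=cv2.cvtColor(im[:,:,::-1].copy(),cv2.COLOR_BGR2HSV)
for n,lo,hi in(('green',(45,80,60),(80,255,255)),('blue',(100,80,60),(125,255,255)),('yellow',(22,90,90),(35,255,255))):
    m=cv2.inRange(h,lo,hi); k,l,s,c=cv2.connectedComponentsWithStats(m)
    for j in range(1,k):
        if s[j,4]>150:
            x,y,w,hh,_=s[j]; print(n,c[j].round(1),s[j],ray(i,*c[j],.08).round(4), ray(i,x+w/2,y+hh/2,.08).round(4))
E
python3 rel.py .483 -.190 .17
```

```text
[ 0.05192329  0.00177721 -0.00882006  0.0040276   0.00430241  0.01753365]
green [314.6 236.5] [ 297  219   36   36 1279] [ 0.4809 -0.1896  0.08  ] [ 0.4813 -0.1899  0.08  ]
blue [563.2 226. ] [550 217  27  20 389] [ 0.6542 -0.1553  0.08  ] [ 0.6546 -0.156   0.08  ]
blue [540.3 395.9] [531 389  18  16 200] [ 0.6775 -0.2918  0.08  ] [ 0.6776 -0.2928  0.08  ]
yellow [133.4 410.9] [126 389  16  45 279] [ 0.3586 -0.3548  0.08  ] [ 0.359  -0.3552  0.08  ]
yellow [532.4 423.4] [521 410  24  27 355] [ 0.6785 -0.3176  0.08  ] [ 0.679  -0.3176  0.08  ]
[ 0.48495025 -0.18606573  0.16961727] [-3.14062309e+00 -1.04700836e-03  1.72396914e+00] 4.8833
[-0.00359025 -0.00252806 -0.00038403]
```

View pics/w4.png

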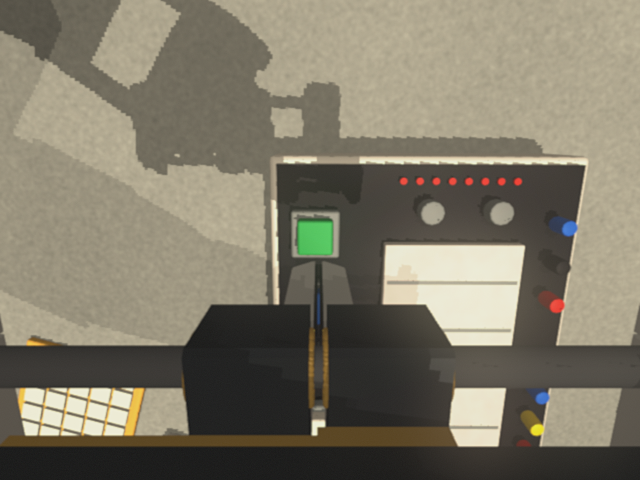

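The green key fills (297–333, 219–255); its ray gives (0.481, −0.190), which agrees with the other two cameras to 3 mm.

Call:
{"method": "move_arm", "body": {"targets": [[-0.0035,-0.0036,0.025,0,0,0],[-0.0035,-0.0036,0.05,0,0,0],[-0.0035,-0.0036,0.07,0,0,0],[-0.0035,-0.0036,0.08,0,0,0],[-0.0035,-0.0036,0.084,0,0,0]]}}

```text
time_s: 5.3
ee_pos: [0.4823, -0.1881, 0.0847]
eef_rot: [-3.139, -0.002, 1.728]
force: [0.2, 0.1, -0.7]
grip_width: 0.0002
```

Call:
{"method": "move_arm", "body": {"targets": [[0,0,0.002,0,0,0],[0,0,0.004,0,0,0],[0,0,0.006,0,0,0],[0,0,0.008,0,0,0],[0,0,0.009,0,0,0]]}}

```text
time_s: 5.72
ee_pos: [0.483, -0.1897, 0.078]
eef_rot: [3.14, 0.001, 1.726]
force: [1.8, 0.9, 2.3]
grip_width: 0.0003
```

Call:
{"method": "move_arm", "body": {"targets": [[0,0,0.001,0,0,0],[0,0,0.002,0,0,0],[0,0,0.003,0,0,0],[0,0,0.0035,0,0,0],[0,0,0.0035,0,0,0]]}}

```text
time_s: 6.13
ee_pos: [0.4827, -0.1898, 0.0742]
eef_rot: [3.141, 0.0, 1.726]
force: [1.2, -0.1, 3.2]
grip_width: 0.0004
```

Call:
{"method": "move_arm", "body": {"targets": [[0,0,0.001,0,0,0],[0,0,0.0015,0,0,0],[0,0,0.0015,0,0,0],[0,0,0.0015,0,0,0],[0,0,0.0015,0,0,0]]}}

```text
time_s: 6.55
ee_pos: [0.4828, -0.1899, 0.0739]
eef_rot: [3.141, 0.001, 1.726]
force: [-5.2, 2.5, 18.6]
grip_width: 0.0004
```

Green is against its stop at 73.9 mm with 18.6 N. I raise and shift to blue.

Call:
{"method": "move_arm", "body": {"targets": [[0,0,-0.01,0,0,0],[0,0,-0.035,0,0,0],[0,0,-0.065,0,0,0],[-0.03,0,-0.08,0,0,0],[-0.055,0,-0.08,0,0,0]]}}

```text
time_s: 6.97
ee_pos: [0.4922, -0.2452, 0.1564]
eef_rot: [3.138, 0.004, 1.728]
force: [0.5, 0.3, -0.6]
grip_width: 0.0007
```

Call:
{"method": "move_arm", "body": {"targets": [[0,0,0,0,0,0],[0,0,0,0,0,0],[0,0,0,0,0,0],[0,0,0,0,0,0],[0,0,0,0,0,0]]}}

```text
time_s: 7.38
ee_pos: [0.4909, -0.2432, 0.1522]
eef_rot: [-3.141, -0.0, 1.727]
force: [0.2, -0.1, 0.3]
grip_width: 0.0004
```

```bash
python3 - <<'E'
from h import *
im,i=shot('wrist','w5.png')
h=cv2.cvtColor(im[:,:,::-1].copy(),cv2.COLOR_BGR2HSV)
for n,lo,hi,z in(('green',(45,80,60),(80,255,255),.074),('blue',(100,80,60),(125,255,255),.08)):
    m=cv2.inRange(h,lo,hi); k,l,s,c=cv2.connectedComponentsWithStats(m)
    for j in range(1,k):
        if s[j,4]>150: print(n,c[j].round(1),s[j],ray(i,*c[j],z).round(4))
E
python3 rel.py .4905 -.2445 .085
```

```text
green [317.  159.5] [ 298  140   40   40 1547] [ 0.481  -0.1908  0.074 ]
blue [594.  150.3] [577 141  34  20 552] [ 0.6535 -0.1575  0.08  ]
blue [316.5 241.2] [ 298  222   38   40 1464] [ 0.489  -0.2438  0.08  ]
blue [563.6 339.4] [555 331  20  15 160] [ 0.6747 -0.2883  0.08  ]
[ 0.4909465  -0.24334254  0.15230603] [-3.14121665e+00 -2.90899327e-04  1.72697989e+00] 7.4333
[-0.0010935  -0.0005958   0.06730594]
```

View pics/w5.png

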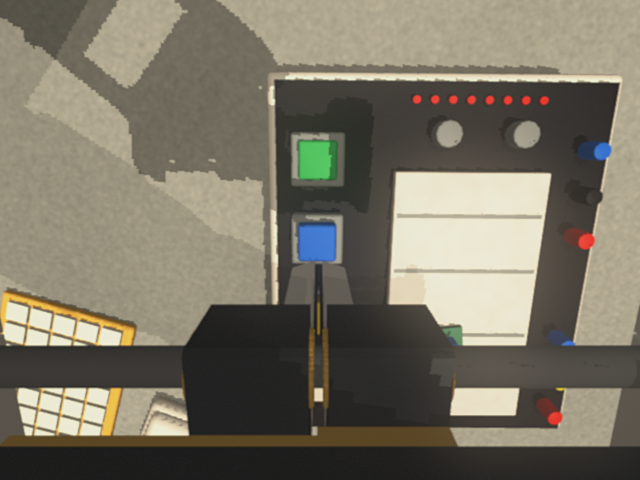

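The view shows green (317,160) sitting low in its housing and blue at (317,241); its ray gives (0.489, −0.244), within 2 mm of the TCP's xy. Now I press blue.

Call:
{"method": "move_arm", "body": {"targets": [[-0.001,-0.001,0.025,0,0,0],[-0.001,-0.001,0.045,0,0,0],[-0.001,-0.001,0.06,0,0,0],[-0.001,-0.001,0.066,0,0,0],[-0.001,-0.001,0.067,0,0,0]]}}

```text
time_s: 7.85
ee_pos: [0.4898, -0.2446, 0.0844]
eef_rot: [-3.14, -0.001, 1.727]
force: [0.6, 0.3, -0.6]
grip_width: 0.0004
```

Call:
{"method": "move_arm", "body": {"targets": [[0,0,0.002,0,0,0],[0,0,0.005,0,0,0],[0,0,0.008,0,0,0],[0,0,0.01,0,0,0],[0,0,0.012,0,0,0]]}}

```text
time_s: 8.27
ee_pos: [0.4907, -0.2454, 0.0741]
eef_rot: [3.14, 0.001, 1.726]
force: [1.0, 0.6, 14.4]
grip_width: 0.0004
```

Call:
{"method": "move_arm", "body": {"targets": [[0,0,0.0005,0,0,0],[0,0,0.001,0,0,0],[0,0,0.001,0,0,0],[0,0,0.001,0,0,0],[0,0,0.001,0,0,0]]}}

```text
time_s: 8.68
ee_pos: [0.4908, -0.2454, 0.0741]
eef_rot: [3.14, 0.001, 1.726]
force: [-2.7, 3.2, 16.7]
grip_width: 0.0005
```

Blue is at its stop. I hold it for over 1 s more, then release.

Call:
{"method": "move_arm", "body": {"targets": [[0,0,0,0,0,0],[0,0,0,0,0,0],[0,0,0,0,0,0],[0,0,0,0,0,0],[0,0,0,0,0,0]]}}

```text
time_s: 9.1
ee_pos: [0.4908, -0.2454, 0.074]
eef_rot: [3.14, 0.001, 1.726]
force: [-3.5, 3.2, 15.8]
grip_width: 0.0005
```

Call:
{"method": "move_arm", "body": {"targets": [[0,0,0,0,0,0],[0,0,0,0,0,0],[0,0,0,0,0,0],[0,0,0,0,0,0],[0,0,0,0,0,0]]}}

```text
time_s: 9.52
ee_pos: [0.4908, -0.2454, 0.0741]
eef_rot: [3.14, 0.001, 1.726]
force: [-2.8, 2.1, 15.8]
grip_width: 0.0005
```

Call:
{"method": "move_arm", "body": {"targets": [[0,0,-0.01,0,0,0],[0,0,-0.035,0,0,0],[0,0,-0.065,0,0,0],[0,0,-0.09,0,0,0],[0,0,-0.1,0,0,0]]}}

```text
time_s: 9.93
ee_pos: [0.491, -0.2456, 0.176]
eef_rot: [3.138, 0.003, 1.726]
force: [-0.2, -0.1, -0.5]
grip_width: 0.0002
```

Call:
{"method": "move_arm", "body": {"targets": [[0,0,0,0,0,0],[0,0,0,0,0,0],[0,0,0,0,0,0],[0,0,0,0,0,0],[0,0,0,0,0,0]]}}

```text
time_s: 10.35
ee_pos: [0.4898, -0.2449, 0.1712]
eef_rot: [-3.14, -0.001, 1.726]
force: [0.6, 0.4, -0.1]
grip_width: 0.0004
```

Run:
```python
from h import *
im,i=shot('wrist','w6.png')
o=ctrl.get_obs(); print(o['ee_pos'],o['force'],o['time_s'])
h=cv2.cvtColor(im[:,:,::-1].copy(),cv2.COLOR_BGR2HSV)
for n,lo,hi in(('green',(45,80,60),(80,255,255)),('blue',(100,80,60),(125,255,255))):
    m=cv2.inRange(h,lo,hi)[:,250:380].copy(); c=max(cv2.findContours(m,0,2)[0],key=cv2.contourArea); r=cv2.minAreaRect(c)
    s=np.mean(r[1]); print(n,r,'height from size', o['ee_pos'][2], 'camera dist',i['fx']*.026/s)
Rm=R.from_rotvec(np.ravel(i['rvec'])).as_matrix(); print('cam z',(-Rm.T@np.ravel(i['tvec']))[2])
a=cv2.resize(im[100:280,240:400],None,fx=2.5,fy=2.5)
s,_=shot('scene','s6.png'); b=cv2.resize(s[150:360,180:460],(400,300))
w=np.zeros((450,800,3),np.uint8); w[:450,:400]=a; w[:300,400:]=b
cv2.imwrite('pics/final.png',w[:,:,::-1])
```

```text
[ 0.48987605 -0.24498662  0.17145415] [ 0.29383799 -0.09956623 -0.44011835] 10.4
green ((69.0, 156.0), (36.0, 36.0), 90.0) height from size 0.17145415017327642 camera dist 0.2799821694292677
blue ((68.5, 232.5), (35.0, 35.0), 90.0) height from size 0.17145415017327642 camera dist 0.28798165998438957
cam z 0.34997491983037116
```

View pics/final.png

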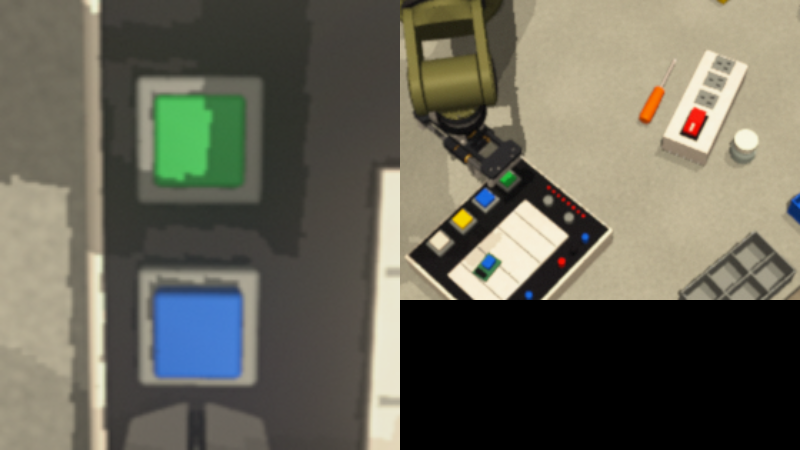

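The left half shows green at (200,140) low in its housing and blue at (198,335) standing up with a visible side face. The right half shows the rocker on and the box, screwdriver and jar in place. I'm handing in.

```bash
python3 -c "
from station import ctrl
print(ctrl.hand_in())"
```

```text
the job is handed in; nothing more can be done
None
```

I pressed the rocker, then the green key, then the blue key, each with the closed fingertips. The job was handed in at about 10.5 s; no verdict is reported.

- **Rocker:** it stopped at 72.0 mm with 14 N on the tool. The close-up and the scene view both show it tipped over to on.
- **Green key:** it stopped at 73.9 mm with 19 N, about 6 mm of travel. It looks low in its housing in the pictures.
- **Blue key:** I held it at 74.1 mm for about 1.3 s with about 16 N, then released it. It looks raised again in the last picture.
- **Final state:** the arm is clear at z = 0.17 m with under 1 N on the tool. The box, screwdriver and jar look unmoved in the scene view.

One check told me nothing useful: estimating key height from apparent size was too coarse, and it put green 8 mm nearer the camera than blue. For the key heights I went by the stop heights and forces and how the keys look in the pictures.

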